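# Set a flat bar up on packing for centre-punching

## Task

Set the brown flat bar up for centre-punching: put the beech block on the blue pad and the brown square tube on the green pad, each centred and lying lengthwise along its pad, then lay the flat bar across the tops of both, over the middle of each and overhanging equally, and weigh it down with the drilled steel block laid lengthwise along the bar, midway between the two supports. Lay the black centre punch (not the chisel, which is bigger) flat on the bench on the robot's side of the bar, parallel to it, centred on it and about 11 cm from it. Leave the cold chisel, the hexagonal bar and the bolt where they are.

Things in the scene. Friction and masses are not known exactly. Their poses are not given: they have to be found in the camera images.
- pad_blue: Blue plastic levelling pad screwed to the bench (fixed), 150 mm along its x, 66 mm along its y, 3 mm thick; origin at the centre of its underside, z up. Its x axis points away from the robot within 0.25 rad. The green pad lies beside it (on either side, which one varies), parallel, its centre 106 to 116 mm off along y and within 4 mm along x.
- pad_green: Green plastic levelling pad screwed to the bench (fixed), 150 mm along its x, 66 mm along its y, 5 mm thick; origin at the centre of its underside; axes parallel to those of the blue pad. The pads' thicknesses bring the tops of beech block and tube to the same height, 35 mm.
- wood_block: Orange-brown beech packing block, 48 x 105 x 32 mm (x, y, z); origin at the centre of its underside, y lengthwise, z up; about 0.14 kg. Loose.
- tube_offcut: Dark brown square steel tube offcut, 30 x 130 x 30 mm (x, y, z); the ends look open but it is handled as a solid; origin at the centre of its underside, y lengthwise, z up; about 0.24 kg. Loose.
- flat_bar: Brown flat steel bar, one end filed to a blunt point, 25 x 169 x 8 mm (x, y, z); origin at the centre of its underside, y lengthwise, z up; about 0.27 kg. Loose.
- work_block: Bright steel work block with three drilled holes in its top, 45 x 75 x 18 mm (x, y, z); origin at the centre of its underside, y lengthwise, z up; about 0.46 kg. Loose.
- centre_punch: Small centre punch, black octagonal shank with a bright tapered point, 10 x 113 x 10 mm (x, y, z); origin at the middle of its length on its underside, y lengthwise; about 0.09 kg; grasp it at or up to 20 mm from its middle. Loose. To be laid with its middle about 110 mm from the bar's centre line.
- cold_chisel: Bystander: cold chisel, black shank with a flat grey blade, 21 x 153 x 16 mm, longer and thicker than the punch; origin at the middle of its length on its underside, y lengthwise. Loose, not to be moved. It and the five things to move lie left and right of the pads, three a side, y axes within 0.25 rad of left-right; which is where varies.
- hex_bar: Bystander: brown hexagonal bar offcut, 24 x 100 x 21 mm, lying beyond the pads; origin at the centre of its underside, y lengthwise. Loose, not to be moved.
- bolt_m16: Bystander: bright hexagon-headed bolt, 28 x 62 x 25 mm, lying near the robot to its right; origin at its middle at the level of the bench. Loose, not to be moved.
Things that resemble listed ones, but are neither listed nor needed, are in the scene too. What is shaped like the wood_block but white is not meant.

How it is judged:
At the end, for the whole second after the job is handed in: Beech and tube flat on their pads within 15 mm, 0.15 rad; bar level on both, within 15 mm of their middles, under 73 mm from each pad centre; steel block flat on bar within 12 mm across, 15 mm along; punch on bench 80-140 mm in front, within 25 mm of centred, 0.2 rad of parallel; all at rest (horizontal distance between wood_block and pad_blue below 0.015 m and angle between the y axis of wood_block and the x axis of pad_blue, either way round below 0.15 rad and angle between each of wood_block, tube_offcut, flat_bar, work_block's own z axis and vertical below 0.06 rad and z of wood_block in the frame of pad_blue between 0.001 and 0.006 m and horizontal distance between tube_offcut and pad_green below 0.015 m and angle between the y axis of tube_offcut and the x axis of pad_green, either way round below 0.15 rad and z of tube_offcut in the frame of pad_green between 0.003 and 0.008 m and x of flat_bar in the frame of pad_blue between -0.015 and 0.015 m and horizontal distance between flat_bar and pad_blue below 0.073 m and x of centre_punch in the frame of pad_blue between -0.14 and -0.08 m and x of flat_bar in the frame of pad_green between -0.015 and 0.015 m and horizontal distance between flat_bar and pad_green below 0.073 m and x of centre_punch in the frame of pad_green between -0.14 and -0.08 m and angle between the y axis of flat_bar and the y axis of pad_blue, either way round below 0.15 rad and height (world z) of flat_bar between 0.032 and 0.038 m and x of work_block in the frame of flat_bar between -0.012 and 0.012 m and y of work_block in the frame of flat_bar between -0.015 and 0.015 m and height (world z) of work_block between 0.04 and 0.046 m and angle between the y axis of work_block and the y axis of flat_bar, either way round below 0.15 rad and y of centre_punch in the frame of flat_bar between -0.025 and 0.025 m and angle between the y axis of centre_punch and the y axis of flat_bar, either way round below 0.2 rad and height (world z) of centre_punch below 0.015 m and linear speed of each of wood_block, tube_offcut, flat_bar, work_block, centre_punch below 0.02 m/s); the robot touches nothing.
It fails at once if the brown hexagonal bar is moved more than 20 mm (distance of hex_bar from where it was at the start of the episode above 0.02 m).
It fails at once if the cold chisel is moved more than 20 mm (distance of cold_chisel from where it was at the start of the episode above 0.02 m).
It fails at once if the bolt is moved more than 20 mm (distance of bolt_m16 from where it was at the start of the episode above 0.02 m).
It also fails if it takes over 128 s, if anything falls off the work surface, if the arm or the gripper's body presses on something with over 40 N, if the wrist force passes 120 N, or if a joint passes its speed limit or range.

## Robot

A 6-joint arm with a two-finger parallel gripper is mounted at the origin on the work surface; the furniture and walls round the work are solid. World frame = base frame: x ahead of the robot, y to its left, z up, the work surface at z = 0. Lengths are in m, angles in rad, forces in N, time in s.
With the tool pointing down it reaches from about 0.3 to 0.75 m from the base axis. Payload 8.5 kg.
Tool frame: the origin (TCP) lies between the finger pads; the fingertips stand 11 mm ahead of it and the grasp point (between the pads) lies 8 mm behind it; z points along the fingers, y is the line along which they close (so a half turn about z gives the same grasp; the last joint's range is limited). The gripper opens to 88 mm and grips with 3 to 60 N. Pads are 18 mm wide; open, the fingers measure 123 mm over their backs; the gripper's body (75 mm by 187 mm) begins 45 mm behind the grasp point.
Start: joints at [0.973, 0.381, 1.297, -0, 1.464, -0.215], TCP at [0.205, 0.51, 0.25] pointing down, gripper open.
Joint ranges: [-3.11, 3.11], [-0.89, 2.33], [0.22, 2.48], [-1.42, 4.56], [0.17, 2.85], [-2.88, 2.88]. Speed limits (rad/s): [2.39, 2.39, 3.14, 3.14, 3.14, 3.14].

## Interface

Orientations are given as a rotation vector (axis times angle).
In Python, from workcell import ctrl gives the robot as it stands. The module is installed in compiled form; this text tells all that it offers.
- The arm moves only by the tool servo_tool, never from a script. Its argument "steps" is one flat list of numbers, 5 for each row, row after row: the shift along the world's x, y, z in cm, then the turn about the world's z in degrees, then the finger opening in cm, from 0 to 8.81. A call has 1 to 12 rows; each row shifts and turns the commanded pose from where the row before left it; what a row does not reach is not made up. A row lasts 1/8 s, in which the tool goes at most 62.5 mm and 10.7 degrees, less where a joint would pass 70% of its speed; a pose out of reach is approached as far as the arm can. A call is refused whole if a number of a shift passes 6.25 or a number of a turn 10.7, either way. A call with a gripper value outside its range is refused whole. The fingers move at their own pace and stop on an object; the grip force is fixed at half the most. Time passes only in rows, so rows that do not move let the fingers close. It gives the time, the measured TCP pose, the force, the opening and the grip force at its end, in the units of the state.
- ctrl.sense(): the state, without advancing time (a new reading comes with each control period).
- ctrl.camera(name): name is "scene" or "top"; returns the picture (480x640x3 uint8, red, green, blue); there is no depth.
- ctrl.get_calibration(name): a dict with "vfov" (degrees; the focal length in pixels is half the picture's height over the tangent of half this angle, whatever the lens; pixels are square), "cx", "cy" (the principal point, pixels), "R" (3x3) and "t" (3): a world point X has camera coordinates R X + t. Camera axes: x right, y down, z forward; pixel columns grow to the right and rows downward; lengths in m; the calibration is good to about 2 mm. A picture is of the moment at which its call begins. get_calibration takes no time and is no camera call.
- ctrl.job_done(): hands the job in; it is judged then, once.
The state is a dict: "t": time; "joint_positions": joint angles; "joint_vel": joint speeds; "joint_efforts": joint torques, N m; "position": TCP position; "orientation": TCP orientation; "force": force on the tool from outside, world axes, zero at the start; "ft_torque": the same for the moment, N m; "opening": opening from 0.0 (shut) to 1.0 (fully open); "finger_force": force on a finger pad.
Only numpy, scipy, OpenCV 4.12 (cv2) and the standard library are available. Lean on these libraries where they do the work, as an engineer would, in place of code of your own. Each camera call takes 0.05 s, during which the arm holds its last target. There are 200 camera calls.

## Working session

There is one attempt and no reset: what is moved stays moved. The work goes in short steps, Python scripts to look and compute and a tool call to move; the robot and the scene stay as the last step left them, time stands still between calls to the robot, and variables do not carry over. Pictures are saved under pics/ and viewed, at most 14 in all, crops included, and the job is handed in when it is done.

Besides the shell and the picture viewer there is one more tool, called as name(argument=value, ...) on one line, values as JSON. servo_tool: Moves the arm, as the interface text tells. Its arguments: {"type":"object","properties":{"steps":{"type":"array","items":{"type":"number"}}},"required":["steps"]}

```bash
mkdir -p pics; python3 - <<'E'
from workcell import ctrl
import cv2,numpy as np
for n in("top","scene"):
    im=ctrl.camera(n); cv2.imwrite(f"pics/{n}0.png",im[:,:,::-1]); c=ctrl.get_calibration(n)
    R=np.array(c["R"]);t=np.array(c["t"]);print(n,c["vfov"],c["cx"],c["cy"],R.round(4).tolist(),t.round(4),-R.T@t)
print(ctrl.sense())
E
```

```text
top 42.6938173901745 313.6389876243459 236.45367289304113 [[0.0071, -1.0, -0.0061], [-0.9991, -0.0068, -0.0414], [0.0413, 0.0064, -0.9991]] [-0.0063  0.5143  1.2911] [ 0.46051733 -0.01112666  1.31118605]
scene 55.02555731022577 316.3516739308279 245.18270594290917 [[0.9042, -0.4267, 0.0153], [-0.1603, -0.3725, -0.9141], [0.3958, 0.8241, -0.4052]] [-0.4769  0.1093  0.6901] [ 0.17559573 -0.73148754  0.38686165]
{'t': 0.1, 'joint_positions': array([ 9.72738561e-01,  3.81133011e-01,  1.29814058e+00,  1.80254433e-05,
        1.46362040e+00, -2.15291795e-01]), 'joint_vel': array([-5.13035641e-04, -7.48652146e-04, -2.70436138e-03, -2.55568264e-04,
       -1.21333913e-03,  9.53587774e-05]), 'joint_efforts': array([ 3.94073999e-03, -4.38653469e+01, -2.24913418e+01,  7.14687584e-02,
        3.42436228e-02, -1.00600014e-04]), 'position': array([0.20527741, 0.51000401, 0.24921213]), 'orientation': array([-5.97485577e-01, -3.08371116e+00,  1.86596065e-03]), 'force': array([-0.13564959, -0.3659775 ,  0.62418761]), 'ft_torque': array([ 0.01606455,  0.00048624, -0.00628736]), 'finger_force': 0.0, 'opening': 1.0012104228424192}
```

View pics/top0.png

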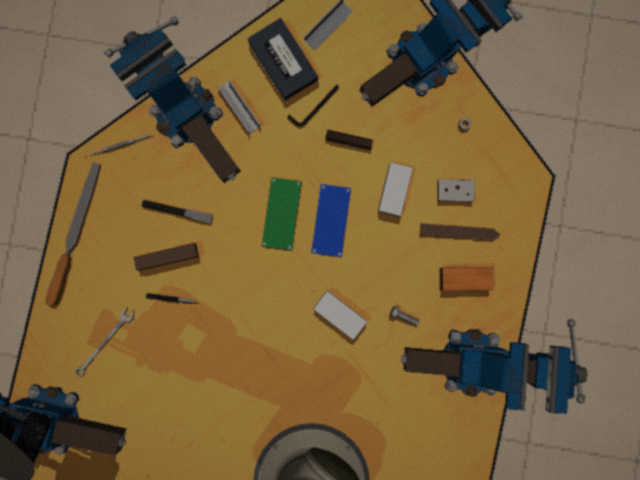

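View pics/scene0.png

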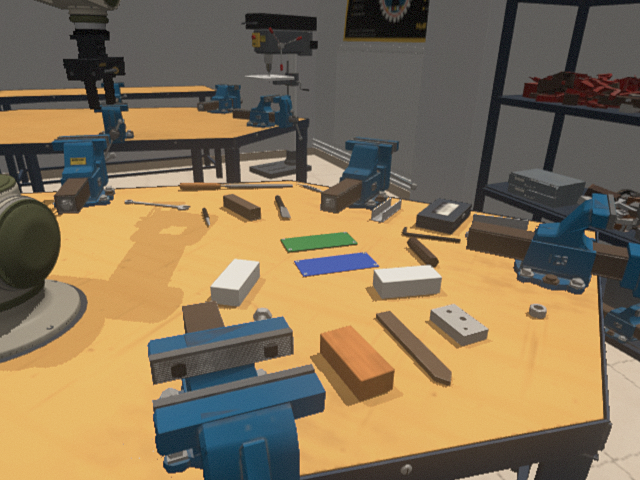

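The top view shows these things:
- Green pad (282,214) and blue pad (331,220).
- Candidates for the beech block: the orange block (467,279). The two white blocks (395,190) and (340,316) are decoys.
- Candidates for the tube: the dark bar (167,257), not the hex bar (349,140) and not the vise bars.
- Candidates for the flat bar: the pointed strip (459,232), not the steel strips (240,107) and (328,25).
- Candidates for the work block: the drilled block (455,190).
- Candidates for the punch: the small tool (171,298), since the longer one (178,212) is the chisel. The scriber at (120,145) and the hex key are out.
- The bolt is at (404,316).

Next I'll check these choices in close crops.

```bash
python3 - <<'E'
import cv2
t=cv2.imread("pics/top0.png")[120:340,120:520];cv2.imwrite("pics/topc.png",cv2.resize(t,None,fx=2,fy=2,interpolation=cv2.INTER_CUBIC))
t=cv2.imread("pics/scene0.png")[180:400,190:490];cv2.imwrite("pics/scenec.png",cv2.resize(t,None,fx=2.6667,fy=2.6667,interpolation=cv2.INTER_CUBIC))
E
```

```text
(no output)
```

View pics/topc.png

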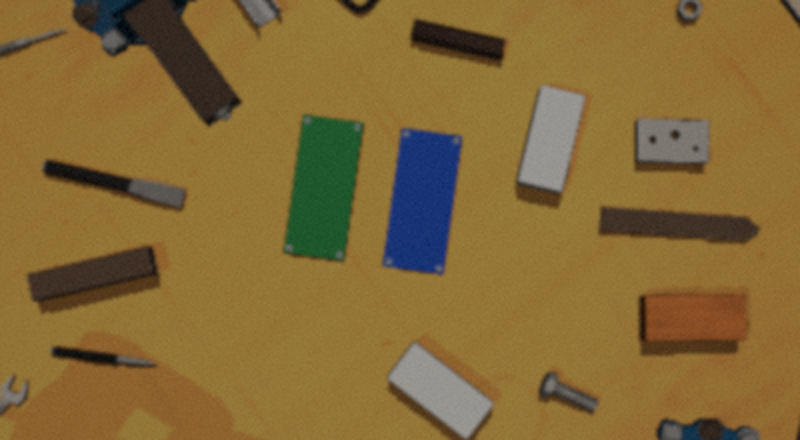

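View pics/scenec.png

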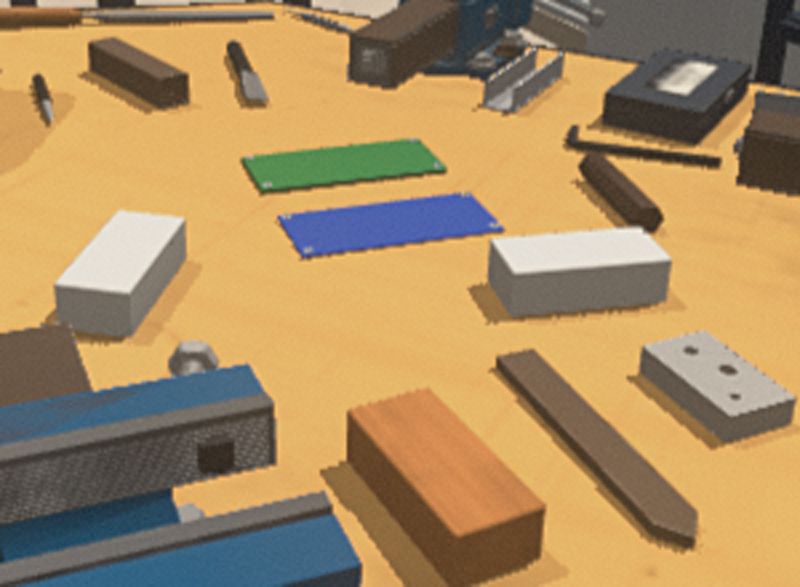

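Both crops confirm the choices: orange beech, dark square tube, pointed flat bar, drilled block. The small punch is at top-crop (100,357) and the chisel is the longer one at (115,184). Now I'll triangulate corners for the heights and use masks in the top view for the poses.

```bash
cat > h.py <<'E'
import cv2,numpy as np
from workcell import ctrl
C={n:ctrl.get_calibration(n) for n in("top","scene")}
def ray(n,p):
    c=C[n];f=240/np.tan(np.radians(c["vfov"]/2));R=np.array(c["R"]);t=np.array(c["t"])
    return -R.T@t,R.T@np.array([(p[0]-c["cx"])/f,(p[1]-c["cy"])/f,1])
def plane(n,p,z):
    o,d=ray(n,p);return o+d*(z-o[2])/d[2]
def tri(pt,ps):
    (a,u),(b,v)=ray("top",pt),ray("scene",ps)
    s=np.linalg.lstsq(np.c_[u,-v],b-a,rcond=None)[0];return (a+u*s[0]+b+v*s[1])/2
def mask_pose(im,m,z,roi):
    x0,y0,x1,y1=roi;k=np.zeros(m.shape,np.uint8);k[y0:y1,x0:x1]=m[y0:y1,x0:x1]
    k=cv2.morphologyEx(k,cv2.MORPH_CLOSE,np.ones((3,3)))
    c=max(cv2.findContours(k,cv2.RETR_EXTERNAL,cv2.CHAIN_APPROX_NONE)[0],key=cv2.contourArea)
    w=np.array([plane("top",q,z)[:2] for q in c[:,0]],np.float32)*1000
    (cx,cy),_,_=r=cv2.minAreaRect(w);b=cv2.boxPoints(r);e=b[1]-b[0];g=b[2]-b[1]
    L=e if np.hypot(*e)>np.hypot(*g) else g
    a=np.degrees(np.arctan2(L[1],L[0]))%180
    return np.round([cx,cy,a,max(map(lambda q:np.hypot(*q),(e,g))),min(map(lambda q:np.hypot(*q),(e,g)))],1)
E
python3 - <<'E'
from h import *
T=lambda p:(p[0]/2+119.75,p[1]/2+119.75)
S=lambda p:(p[0]/2.6667+189.7,p[1]/2.6667+179.7)
D={"beech":([(646,295),(746,292),(748,340),(643,341)],[(430,391),(545,507),(460,532),(348,411)]),
"tube":([(30,275),(152,248),(157,275),(36,300)],[(113,38),(188,74),(165,82),(90,43)]),
"bar":([(600,208),(600,235)],[(533,350),(497,358)]),
"block":([(638,120),(708,120),(708,163),(638,163)],[(706,333),(793,399),(724,416),(642,346)]),
"blue":([(403,129),(461,136),(441,273),(384,265)],[(468,195),(501,230),(306,256),(279,219)]),
"green":([(304,116),(363,122),(343,260),(285,251)],[(418,140),(446,170),(265,191),(244,158)]),
"punch":([(53,351),(157,364)],[(38,75),(50,122)])}
for k,(a,b) in D.items():
    P=np.array([tri(T(p),S(q)) for p,q in zip(a,b)])*1000
    print(k,P.round(0).tolist(),P.mean(0).round(1))
im=cv2.imread("pics/top0.png");hsv=cv2.cvtColor(cv2.GaussianBlur(im,(3,3),0),cv2.COLOR_BGR2HSV);H,Sa,V=cv2.split(hsv)
for n,p in dict(beech=(467,279),tube=(165,257),tubeend=(197,255),bar=(450,231),block=(447,195),blue=(331,220),green=(282,214),punch=(155,297),tip=(190,300),bench=(250,260),shadow=(467,294),beechend=(442,279),tubeshadow=(170,270)).items(): print(n,hsv[p[1],p[0]])
E
```

```text
beech [[451.0, -272.0, 30.0], [454.0, -375.0, 31.0], [406.0, -377.0, 34.0], [404.0, -270.0, 29.0]] [ 428.8 -323.3   30.8]
tube [[467.0, 371.0, 29.0], [497.0, 243.0, 30.0], [471.0, 237.0, 28.0], [441.0, 364.0, 29.0]] [468.9 303.9  28.8]
bar [[544.0, -229.0, 6.0], [517.0, -229.0, 8.0]] [ 530.2 -229.1    6.7]
block [[637.0, -267.0, 16.0], [636.0, -340.0, 16.0], [590.0, -339.0, 18.0], [591.0, -267.0, 18.0]] [ 613.3 -303.4   17. ]
blue [[627.0, -18.0, 0.0], [619.0, -80.0, 1.0], [474.0, -60.0, 1.0], [481.0, 1.0, -0.0]] [550.1 -39.3   0.6]
green [[641.0, 87.0, 3.0], [633.0, 25.0, 2.0], [487.0, 44.0, 3.0], [495.0, 107.0, 4.0]] [564.1  65.8   2.9]
punch [[388.0, 351.0, 9.0], [374.0, 241.0, 4.0]] [380.7 296.1   6.5]
beech [ 13 184 137]
tube [ 12 101  63]
tubeend [ 14 122  48]
bar [ 14 104  64]
block [ 18  25 124]
blue [111 205 118]
green [ 66 165  85]
punch [15 82 25]
tip [ 15  60 102]
bench [ 20 164 146]
shadow [ 17 178  83]
beechend [ 13 192  69]
tubeshadow [ 18 170 111]
```

Heights agree with the text within about 2 mm (30.8/32, 28.8/30, 6.7/8, 17/18, 0.6/3, 2.9/5). I'll refine the poses with masks.

```bash
python3 - <<'E'
from h import *
im=cv2.imread("pics/top0.png");H,S,V=[q.astype(int) for q in cv2.split(cv2.cvtColor(cv2.GaussianBlur(im,(3,3),0),cv2.COLOR_BGR2HSV))]
u=lambda b:b.astype(np.uint8)*255
dark=u((S<135)&(V<90))
for n,m,z,r in [("beech",u((H<=16)&(V>105)&(S>165)),.032,(435,260,500,296)),("tube",dark,.030,(128,240,205,275)),("bar",dark,.008,(415,220,505,245)),
 ("block",u(S<90),.018,(432,175,480,206)),("blue",u((H>95)&(H<125)),.003,(300,175,360,265)),("green",u((H>40)&(H<85)),.005,(255,170,308,258)),
 ("punch",u(S<120),.006,(140,288,205,308)),("chisel",u(S<120),.008,(135,195,220,226))]:
    print(n,mask_pose(im,m,z,r))
E
```

```text
beech [ 431.4 -324.1   90.4  107.8   53.9]
tube [469.2 305.9 103.4 131.   27.8]
bar [ 526.4 -311.8   86.3  164.    23. ]
block [ 614.  -301.6   89.8   73.8   46.5]
blue [549.9 -39.  172.5 148.3  63.8]
green [563.3  66.8 172.4 148.2  63.5]
punch [380.9 301.2  84.1 107.6   8.6]
chisel [568.4 290.5  76.4 154.6  21.2]
```

servo_tool(steps=[3.77, -2.91, 0, -7.8, 6, 3.77, -2.91, 0, -7.8, 6, 3.77, -2.91, 0, -7.8, 6, 3.77, -2.91, -3, -7.8, 6, 3.77, -2.91, -4, -7.8, 6, 3.77, -2.91, -4, -7.8, 6, 3.77, -2.91, -4, -7.9, 6, 0, 0, 0, 0, 6, 0, 0, 0, 0, 6])

```text
t: 1.23
position: [0.469, 0.3068, 0.1001]
orientation: [-1.946, -2.466, -0.0]
force: [-0.2, 0.3, 0.3]
opening: 0.682
finger_force: 0.0
```

servo_tool(steps=[0, 0, -3, 0, 6, 0, 0, -3, 0, 6, 0, 0, -1.4, 0, 6, 0, 0, -1, 0, 6, 0, 0, 0, 0, 6, 0, 0, 0, 0, 2, 0, 0, 0, 0, 2, 0, 0, 0, 0, 2, 0, 0, 0, 0, 2, 0, 0, 0, 0, 2])

```text
t: 2.48
position: [0.4698, 0.3066, 0.0161]
orientation: [1.947, 2.464, 0.002]
force: [1.2, 0.0, 4.1]
opening: 0.341
finger_force: 30.0
```

servo_tool(steps=[0, 0, 4, 0, 2, 0, 0, 4, 0, 2, 1.34, -3.43, 0, 9.8, 2, 1.34, -3.43, 0, 9.8, 2, 1.34, -3.43, 0, 9.9, 2, 1.34, -3.43, 0, 9.9, 2, 1.34, -3.43, 0, 9.9, 2, 1.34, -3.43, 0, 9.9, 2, 1.31, -3.4, 0, 9.9, 2, 0, 0, 0, 0, 2, 0, 0, 0, 0, 2])

```text
t: 3.85
position: [0.5622, 0.0671, 0.0953]
orientation: [-0.209, -3.133, -0.0]
force: [0.3, 0.9, -3.2]
opening: 0.334
finger_force: 30.0
```

servo_tool(steps=[0.1, 0, -3, 0, 2, 0, 0, -2.5, 0, 2, 0, 0, -1.2, 0, 2, 0, 0, -0.4, 0, 2, 0, 0, -0.25, 0, 2, 0, 0, 0, 0, 2, 0, 0, 0, 0, 2])

```text
t: 4.72
position: [0.5641, 0.0667, 0.0227]
orientation: [0.206, 3.134, -0.0]
force: [-0.0, -0.8, -1.5]
opening: 0.338
finger_force: 30.0
```

servo_tool(steps=[0, 0, -0.1, 0, 2, 0, 0, -0.05, 0, 2, 0, 0, 0, 0, 2, 0, 0, 0, 0, 5, 0, 0, 0, 0, 5, 0, 0, 0, 0, 5, 0, 0, 3, 0, 5, 0, 0, 5, 0, 5, 0, 0, 3, 0, 5])

```text
t: 5.85
position: [0.5642, 0.0667, 0.1329]
orientation: [0.206, 3.132, -0.0]
force: [-0.2, 0.5, -0.3]
opening: 0.57
finger_force: 0.0
```

servo_tool(steps=[-2.03, 2.58, 0, -9.8, 3, -2.03, 2.58, 0, -9.8, 3, -2.03, 2.58, 0, -9.8, 3, -2.03, 2.58, 0, -9.8, 3, -2.03, 2.58, 0, -9.8, 3, -2.03, 2.58, -1, -9.8, 3, -2.03, 2.58, -2, -9.8, 3, -2.03, 2.58, -3, -9.8, 3, -2.06, 2.56, -2, -9.8, 3, 0, 0, 0, 0, 3, 0, 0, 0, 0, 3])

```text
t: 7.22
position: [0.3816, 0.2985, 0.0513]
orientation: [2.326, 2.11, 0.002]
force: [-0.1, -0.0, 0.5]
opening: 0.343
finger_force: 0.0
```

servo_tool(steps=[0, 0, -2, 0, 3, 0, 0, -1.2, 0, 3, 0, 0, -0.6, 0, 3, 0, 0, 0, 0, 3, 0, 0, 0, 0, 0.4, 0, 0, 0, 0, 0.4, 0, 0, 0, 0, 0.4, 0, 0, 0, 0, 0.4])

```text
t: 8.22
position: [0.381, 0.2988, 0.0131]
orientation: [2.329, 2.108, 0.001]
force: [0.3, -0.4, 3.7]
opening: 0.104
finger_force: 29.9
```

servo_tool(steps=[0, 0, 3, 0, 0.4, 0, 0, 4, 0, 0.4, 1.11, -4.51, 0, -0.4, 0.4, 1.11, -4.51, 0, -0.4, 0.4, 1.11, -4.51, 0, -0.4, 0.4, 1.11, -4.51, 0, -0.4, 0.4, 1.11, -4.51, 0, -0.3, 0.4, 1.11, -4.5, 0, 0, 0.4, 0, 0, -2, 0, 0.4, 0, 0, -2, 0, 0.4, 0, 0, 0, 0, 0.4])

```text
t: 9.6
position: [0.4466, 0.0282, 0.0418]
orientation: [-2.363, -2.067, 0.003]
force: [-0.0, 0.5, -0.8]
opening: 0.112
finger_force: 29.9
```

```bash
python3 - <<'E'
from h import *
for n in("top","scene"): cv2.imwrite(f"pics/{n}1.png",ctrl.camera(n)[:,:,::-1])
a=cv2.imread("pics/top1.png")[150:330,200:420];b=cv2.imread("pics/scene1.png")[190:310,180:400]
cv2.imwrite("pics/c1.png",np.hstack([cv2.resize(a,(400,327)),cv2.resize(b,(400,327))]))
E
```

```text
(no output)
```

View pics/c1.png

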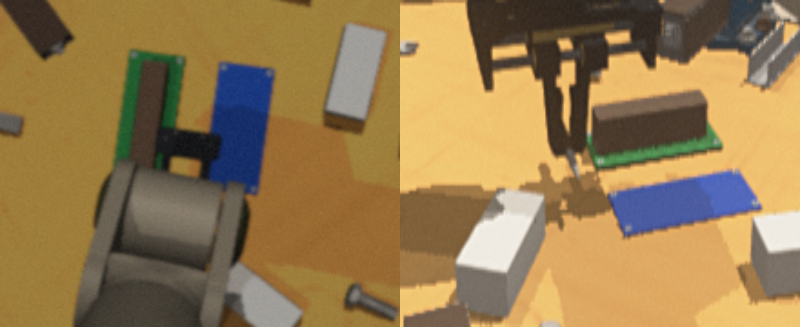

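The tube sits centred on the green pad (top half, 148,115). The punch is held above its spot (scene half, 573,160). I'll lower and release.

servo_tool(steps=[0.1, 0, -1.5, 0, 0.4, 0, 0, -0.9, 0, 0.4, 0, 0, -0.4, 0, 0.4, 0, 0, 0, 0, 0.4, 0, 0, 0, 0, 2.5, 0, 0, 0, 0, 2.5, 0, 0, 0, 0, 2.5, 0, 0, 3, 0, 2.5, 0, 0, 5, 0, 5, 0, 0, 4, 0, 7, 0, 0, 0, 0, 7])

```text
t: 11.08
position: [0.4495, 0.028, 0.1371]
orientation: [2.361, 2.066, 0.006]
force: [0.3, -0.5, -0.3]
opening: 0.599
finger_force: 0.0
```

servo_tool(steps=[-0.28, -5.02, 0, 1.2, 7, -0.28, -5.02, 0, 1.2, 7, -0.28, -5.02, 0, 1.2, 7, -0.28, -5.02, 0, 1.1, 7, -0.28, -5.02, 0, 1.1, 7, -0.28, -5.02, 0, 1.1, 7, -0.27, -5.03, -2, 1.1, 7, 0, 0, -4, 0, 7, 0, 0, 0, 0, 7, 0, 0, 0, 0, 7])

```text
t: 12.32
position: [0.4292, -0.323, 0.0753]
orientation: [2.214, 2.229, 0.0]
force: [1.5, -0.1, 0.1]
opening: 0.793
finger_force: 0.0
```

Descending to TCP z 17 mm.

servo_tool(steps=[0, 0, -2.5, 0, 7, 0, 0, -2, 0, 7, 0, 0, -1.35, 0, 7, 0, 0, 0, 0, 7, 0, 0, 0, 0, 4, 0, 0, 0, 0, 4, 0, 0, 0, 0, 4, 0, 0, 0, 0, 4])

```text
t: 13.32
position: [0.4292, -0.3235, 0.0169]
orientation: [2.213, 2.228, -0.0]
force: [-0.4, 1.2, 6.1]
opening: 0.546
finger_force: 29.9
```

servo_tool(steps=[0, 0, 4, 0, 4, 0, 0, 4, 0, 4, 1.51, 3.55, 0, 10.2, 4, 1.51, 3.55, 0, 10.2, 4, 1.51, 3.55, 0, 10.2, 4, 1.51, 3.56, 0, 10.3, 4, 1.51, 3.56, 0, 10.3, 4, 1.51, 3.56, 0, 10.3, 4, 1.51, 3.56, 0, 10.3, 4, 1.5, 3.56, 0, 10.3, 4, 0, 0, 0, 0, 4, 0, 0, 0, 0, 4])

```text
t: 14.82
position: [0.5493, -0.0392, 0.096]
orientation: [-0.209, -3.134, 0.0]
force: [-0.5, 0.1, -0.5]
opening: 0.54
finger_force: 29.9
```

servo_tool(steps=[0, 0, -3, 0, 4, 0, 0, -2.5, 0, 4, 0, 0, -1.4, 0, 4, 0, 0, -0.5, 0, 4, 0, 0, -0.2, 0, 4, 0, 0, 0, 0, 4, 0, 0, 0, 0, 7, 0, 0, 0, 0, 7, 0, 0, 0, 0, 7, 0, 0, 3, 0, 7, 0, 0, 5, 0, 7, 0, 0, 4, 0, 5])

```text
t: 16.32
position: [0.5497, -0.0388, 0.1421]
orientation: [0.206, 3.134, -0.0]
force: [-0.3, -0.6, -0.0]
opening: 0.704
finger_force: 0.0
```

servo_tool(steps=[-0.26, -3.04, 0, -9.6, 4.5, -0.26, -3.04, 0, -9.6, 4.5, -0.26, -3.04, 0, -9.6, 4.5, -0.26, -3.04, 0, -9.6, 4.5, -0.26, -3.04, 0, -9.6, 4.5, -0.26, -3.04, 0, -9.6, 4.5, -0.26, -3.04, -2, -9.5, 4.5, -0.26, -3.04, -3, -9.5, 4.5, -0.25, -3.05, -3, -9.5, 4.5, 0, 0, 0, 0, 4.5, 0, 0, 0, 0, 4.5])

```text
t: 17.7
position: [0.5266, -0.312, 0.061]
orientation: [2.288, 2.152, 0.0]
force: [-0.9, 1.5, -0.4]
opening: 0.51
finger_force: 0.0
```

servo_tool(steps=[0, 0, -2.5, 0, 4.5, 0, 0, -1.5, 0, 4.5, 0, 0, -0.8, 0, 4.5, 0, 0, -0.1, 0, 4.5, 0, 0, 0, 0, 2, 0, 0, 0, 0, 2, 0, 0, 0, 0, 2, 0, 0, 0, 0, 2])

```text
t: 18.7
position: [0.5266, -0.3127, 0.0117]
orientation: [2.29, 2.149, 0.0]
force: [1.9, 0.1, 3.4]
opening: 0.281
finger_force: 30.0
```

servo_tool(steps=[0, 0, 4, 0, 2, 0, 0, 5, 0, 2, 0.43, 4.66, 0, -0.6, 2, 0.43, 4.66, 0, -0.6, 2, 0.43, 4.66, 0, -0.6, 2, 0.43, 4.67, 0, -0.6, 2, 0.43, 4.67, 0, -0.5, 2, 0.43, 4.67, 0, -0.5, 2, 0.42, 4.67, 0, -0.5, 2, 0, 0, -1, 0, 2, 0, 0, 0, 0, 2])

```text
t: 20.08
position: [0.5556, 0.0138, 0.0901]
orientation: [-2.361, -2.07, 0.003]
force: [0.1, -0.3, -3.1]
opening: 0.279
finger_force: 30.0
```

```bash
python3 - <<'E'
from h import *
for n in("top","scene"): cv2.imwrite(f"pics/{n}2.png",ctrl.camera(n)[:,:,::-1])
a=cv2.imread("pics/top2.png")[150:330,200:420];b=cv2.imread("pics/scene2.png")[170:310,180:400]
cv2.imwrite("pics/c2.png",np.hstack([cv2.resize(a,(400,327)),cv2.resize(b,(400,327))]))
E
```

```text
(no output)
```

View pics/c2.png

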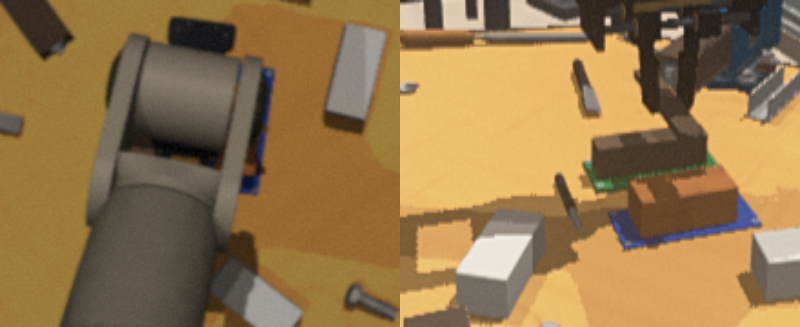

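Beech (scene half, 685,200) and tube (650,150) are on their pads, the punch (567,202) is in front, and the bar is held above. I'll lower it.

servo_tool(steps=[0.1, 0, -2, 0, 2, 0, 0, -1.3, 0, 2, 0, 0, -0.6, 0, 2, 0, 0, -0.3, 0, 2, 0, 0, -0.15, 0, 2, 0, 0, 0, 0, 2, 0, 0, 0, 0, 2])

```text
t: 21.05
position: [0.5575, 0.0141, 0.048]
orientation: [2.362, 2.071, 0.001]
force: [0.8, 0.4, -3.4]
opening: 0.279
finger_force: 30.0
```

servo_tool(steps=[0, 0, -0.1, 0, 2, 0, 0, -0.05, 0, 2, 0, 0, 0, 0, 2, 0, 0, 0, 0, 2])

```text
t: 21.55
position: [0.5574, 0.0141, 0.0467]
orientation: [2.362, 2.071, 0.0]
force: [-2.7, -0.5, 5.3]
opening: 0.279
finger_force: 30.0
```

servo_tool(steps=[0, 0, 0, 0, 4, 0, 0, 0, 0, 4, 0, 0, 0, 0, 4, 0, 0, 3, 0, 4, 0, 0, 4, 0, 4, 0, 0, 4, 0, 6.5])

```text
t: 22.3
position: [0.5572, 0.0141, 0.1573]
orientation: [-2.362, -2.071, 0.0]
force: [-0.2, -0.3, 0.1]
opening: 0.547
finger_force: 0.0
```

servo_tool(steps=[0.81, -4.52, 0, 1, 6.5, 0.81, -4.52, 0, 1, 6.5, 0.81, -4.52, 0, 1, 6.5, 0.81, -4.52, 0, 1.1, 6.5, 0.8, -4.52, 0, 1.1, 6.5, 0.8, -4.53, 0, 1.1, 6.5, 0.8, -4.53, -2, 1, 6.5, 0, 0, -4, 0, 6.5, 0, 0, -4, 0, 6.5, 0, 0, 0, 0, 6.5, 0, 0, 0, 0, 6.5])

```text
t: 23.68
position: [0.6144, -0.3029, 0.058]
orientation: [2.224, 2.215, 0.001]
force: [-0.9, 0.5, 1.0]
opening: 0.736
finger_force: 0.0
```

servo_tool(steps=[0, 0, -2, 0, 6.5, 0, 0, -1.2, 0, 6.5, 0, 0, -0.9, 0, 6.5, 0, 0, -0.3, 0, 6.5, 0, 0, 0, 0, 6.5, 0, 0, 0, 0, 3.5, 0, 0, 0, 0, 3.5, 0, 0, 0, 0, 3.5, 0, 0, 0, 0, 3.5])

```text
t: 24.8
position: [0.6142, -0.3026, 0.0127]
orientation: [2.225, 2.216, 0.001]
force: [2.3, 0.0, 1.4]
opening: 0.507
finger_force: 30.0
```

servo_tool(steps=[0, 0, 3, 0, 3.5, 0, 0, 4, 0, 3.5, 0, 0, 4, 0, 3.5, 0, 0, 0, 0, 3.5])

```text
t: 25.3
position: [0.6142, -0.303, 0.1241]
orientation: [2.223, 2.214, 0.001]
force: [0.0, -0.7, -6.3]
opening: 0.51
finger_force: 30.0
```

```bash
python3 - <<'E'
from h import *
for n in("top","scene"): cv2.imwrite(f"pics/{n}3.png",ctrl.camera(n)[:,:,::-1])
a=cv2.imread("pics/top3.png")[150:330,200:420];b=cv2.imread("pics/scene3.png")[170:310,180:400]
cv2.imwrite("pics/c3.png",np.hstack([cv2.resize(a,(400,327)),cv2.resize(b,(400,327))]))
E
```

```text
(no output)
```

View pics/c3.png

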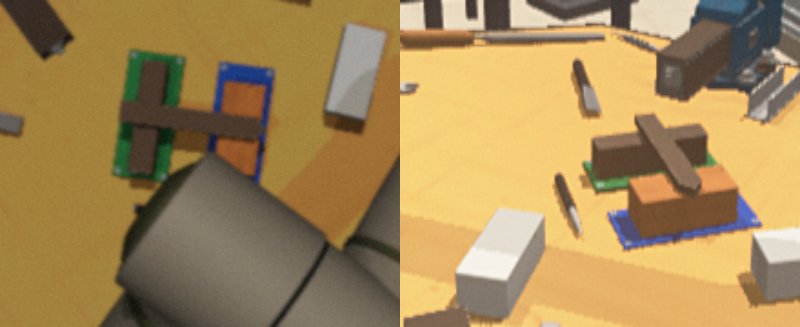

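The bar lies across both supports, with its ends at about (121,111) and (264,130) in the crop. Next is the block.

servo_tool(steps=[-0.81, 4.53, 0, -1, 3.5, -0.81, 4.53, 0, -1, 3.5, -0.81, 4.53, 0, -1, 3.5, -0.81, 4.53, 0, -1.1, 3.5, -0.82, 4.53, 0, -1.1, 3.5, -0.82, 4.53, 0, -1.1, 3.5, -0.82, 4.53, 0, -1, 3.5, 0, 0, -2, 0, 3.5, 0, 0, -2, 0, 3.5, 0, 0, 0, 0, 3.5, 0, 0, 0, 0, 3.5])

```text
t: 26.78
position: [0.5566, 0.0145, 0.0818]
orientation: [-2.362, -2.07, 0.001]
force: [0.3, -0.6, -5.2]
opening: 0.509
finger_force: 30.0
```

servo_tool(steps=[0, 0, -1.2, 0, 3.5, 0, 0, -0.8, 0, 3.5, 0, 0, -0.4, 0, 3.5, 0, 0, -0.1, 0, 3.5, 0, 0, 0, 0, 3.5])

```text
t: 27.4
position: [0.5568, 0.0146, 0.0574]
orientation: [2.362, 2.071, 0.0]
force: [0.1, -0.1, -6.4]
opening: 0.506
finger_force: 30.0
```

servo_tool(steps=[0, 0, -0.1, 0, 3.5, 0, 0, 0, 0, 3.5, 0, 0, 0, 0, 3.5])

```text
t: 27.78
position: [0.5568, 0.0146, 0.0563]
orientation: [2.362, 2.071, 0.0]
force: [0.1, 0.2, -4.7]
opening: 0.505
finger_force: 30.0
```

servo_tool(steps=[0, 0, -0.06, 0, 3.5, 0, 0, 0, 0, 3.5, 0, 0, 0, 0, 6.5, 0, 0, 0, 0, 6.5, 0, 0, 0, 0, 6.5, 0, 0, 3, 0, 6.5, 0, 0, 5, 0, 6.5, 0, 0, 6, 0, 6.5, 0, 0, 0, 0, 6.5])

```text
t: 28.9
position: [0.5583, 0.0144, 0.2002]
orientation: [2.357, 2.066, 0.009]
force: [0.7, -0.1, 0.1]
opening: 0.734
finger_force: 0.0
```

servo_tool(steps=[-1, 6, 0, 0, 6.5, -1, 6, 0, 0, 6.5, -1, 6, 0, 0, 6.5, -2, 6, 0, 0, 6.5, -2, 5, 0, 0, 6.5, -3, 5, 0, 0, 6.5, 0, 0, 0, 0, 6.5])

```text
t: 29.78
position: [0.4545, 0.3565, 0.1945]
orientation: [-2.357, -2.076, 0.003]
force: [-0.6, -0.1, -0.9]
opening: 0.734
finger_force: 0.0
```

```bash
python3 - <<'E'
from h import *
for n in("top","scene"): cv2.imwrite(f"pics/{n}4.png",ctrl.camera(n)[:,:,::-1])
im=cv2.imread("pics/top4.png");a=im[150:330,200:420];b=cv2.imread("pics/scene4.png")[170:310,180:400]
cv2.imwrite("pics/c4.png",np.hstack([cv2.resize(a,(400,327)),cv2.resize(b,(400,327))]))
H,S,V=[q.astype(int) for q in cv2.split(cv2.cvtColor(cv2.GaussianBlur(im,(3,3),0),cv2.COLOR_BGR2HSV))]
u=lambda b:b.astype(np.uint8)*255
r=(255,170,365,265)
print("block",mask_pose(im,u((S<60)&(V>85)),.061,(280,195,335,235)))
print("punch",mask_pose(im,u(S<120),.006,(255,255,345,300)))
print("beech",mask_pose(im,u((H<=16)&(V>105)&(S>165)),.035,(310,180,352,258)))
n="top";bar=[plane(n,(200+x/1.818,150+y/1.817),.043)[:2]*1000 for x,y in((121,111),(264,130))];print("bar",np.mean(bar,0),bar)
print(ctrl.sense()["position"])
E
```

```text
block [562.1  12.7  83.3  77.2  58.9]
punch [447.9  29.9  81.  107.5   9.1]
beech [515.2 -36.3  83.3  43.9  36.9]
bar [554.56193397  13.43228963] [array([564.86949575,  94.92970065]), array([544.25437219, -68.0651214 ])]
[0.45663612 0.35389885 0.19480467]
```

View pics/c4.png

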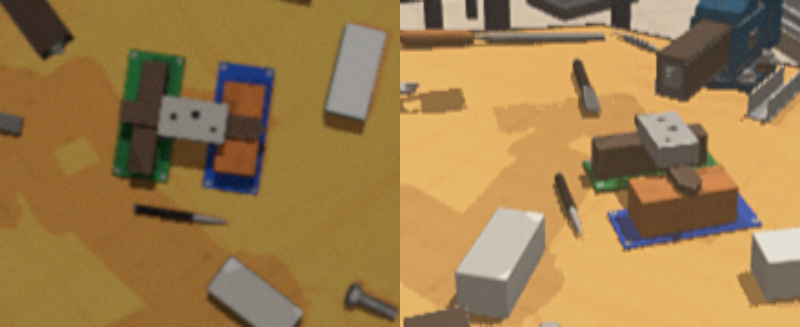

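The block sits centred on the bar: its crop centre is (193,119) and the bar line passes at (193,120). The punch measures (448,30) mm at 81°, parallel and about 109 mm in front. Beech and tube are centred and nothing else has moved.

```bash
python3 -c "
from workcell import ctrl
print(ctrl.job_done())"
```

```text
the job is handed in; nothing more can be done
None
```

The flat bar is set up on the beech and tube, with the steel block on it and the punch laid in front. I handed the job in at about 30 s of the 128 s allowed; the call returned no verdict, but the last pictures showed everything in place.

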